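# Prise the spring clip off a plywood mould's hinge pin and draw the pin

## Robot

A 7-joint arm with a two-finger parallel gripper is mounted at the origin on the work surface. World frame = base frame: x ahead of the robot, y to its left, z up, the work surface at z = 0. Lengths are in mm, angles in rad, forces in N, time in s.
With the tool pointing down it reaches from about 425 to 800 mm from the base axis. Payload 8.3 kg.
Tool frame: the origin (TCP) lies at the very end of the fingers, on their centre line; the grasp point (between the pads) lies 19 mm behind it; z points along the fingers, y is the direction in which the jaws open and shut (so a half turn about z gives the same grasp; the last joint's range is limited). The gripper opens to 85 mm and grips with 20 to 120 N. Pads are 22 mm wide; open, the fingers measure 114 mm over their backs; the gripper's body (76 mm by 85 mm) begins 54 mm behind the grasp point. The pads swing forward as they close: fully open they stand 13 mm farther back than shut.
Start: joints at [1.039, 0.383, 0.016, 1.37, -0.006, 1.388, -0.046], TCP at [282.417, -557.534, 231.279] pointing down, gripper open.
Joint ranges: [-2.95, 2.95], [-0.25, 2.06], [-1.52, 1.56], [0.18, 2.33], [-1.44, 4.58], [0.02, 2.06], [-3.01, 3.01]. Speed limits (rad/s): [2.39, 2.39, 3.01, 3.01, 3.14, 3.14, 3.14].

## Interface

Orientations are given as a unit quaternion [w, x, y, z].
In Python, from workcell import env gives the robot as it stands. The module is installed in compiled form; this text tells all that it offers.
- The arm moves only by the tool move_arm, never from a script. Its argument "plan" is one flat list of numbers, 6 for each row, row after row: the shift along the tool's x, y, z in cm, then the turn, a rotation vector about the tool's x, y, z in rad. In form: [tx, ty, tz, ax, ay, az, tx, ty, tz, ax, ay, az, ...]. A call has 1 to 12 rows; each row shifts and turns the commanded pose from where the row before left it, along the tool's axes as they then stand; what a row does not reach is not made up. A row lasts 1/10 s, in which the tool goes at most 50 mm and 8.59 degrees, less where a joint would pass 70% of its speed; a pose out of reach is approached as far as the arm can. A call with a gripper value outside its range is refused whole. "hand" is the opening in per cent of the stroke, from 0 (shut) to 100 (fully open), set as the call begins (left out, the last holds). The fingers move at their own pace and stop on an object; "force" is the grip in N (left out, the last holds). Time passes only in rows, so rows that do not move let the fingers close. It gives the time, the measured TCP pose, the force and the opening at its end, in the units of the state.
- env.sense(): the state, without advancing time (a new reading comes with each control period).
- env.grab_frame(name): name is "scene" or "top" or "wrist"; returns a dict with "img" (420x560x3 uint8, blue, green, red), "depth" (420x560 float32, mm along the optical axis (not along the pixel's ray), 0 where there is no reading), "fov_y" (degrees; the focal length in pixels is half the picture's height over the tangent of half this angle, whatever the lens; pixels are square), "cx", "cy" (the principal point, pixels), "R" (3x3) and "t" (3): a world point X has camera coordinates R X + t. Camera axes: x right, y down, z forward; pixel columns grow to the right and rows downward; lengths in mm; the calibration is good to about 2 mm. A picture is of the moment at which its call begins.
- env.finish_job(): hands the job in, once; it reports no verdict.
The state is a dict: "time": time; "q": joint angles; "qvel": joint speeds; "joint_torque": joint torques, N m; "eef_pos": TCP position; "tool_rot": TCP orientation; "wrist_force": force on the tool from outside, world axes, zero at the start; "wrist_torque": the same for the moment, N m; "opening": opening from 0.0 (shut) to 1.0 (fully open).
Only numpy, scipy, OpenCV 4.12 (cv2) and the standard library are available. Lean on these libraries where they do the work, as an engineer would, in place of code of your own. Each camera call takes 0.05 s, during which the arm holds its last target. There are 200 camera calls.

## Task

The two plywood mould leaves are joined by a steel hinge pin that is locked by a yellow-plated spring clip: slide the red forked wedge along the pin under both of the clip's feet so that the clip spreads and comes off upwards, without the gripper touching the clip while it is still on the pin. Lay the wedge back down flat on the plain near leaf, clear of the hinge, put the clip in the blue tray, and draw the pin out by its crank until its end is clear of the far leaf's lug. Leave the two grey blocks and the pencil where they lie.

Things in the scene. Friction and masses are not known exactly. Their poses are not given: they have to be found in the camera images.
- mould: Two plywood mould leaves, 36 mm thick, opened out flat on the bench as one fixed piece, 660 mm wide (y). Origin at bench height under the hinge line, which runs along its y axis at x = 0. The plain near leaf reaches to x = -259 mm, the far leaf to x = 318 mm (open cells beyond 158 mm). Leaf tops are flat, 36 mm above the origin; the dark hinge flaps are flush.
- hinge (a point): Point on the pin's axis (which runs along y) at the outer, -y face of the far leaf's lug; axes as mould, 44 mm to -y of its origin, 22 mm above the leaf tops. The far leaf's lug fills y = 0 to 40 mm of this frame, the near leaf's lug y = 44 to 84 mm. Lugs are 26 mm wide (x) with upright sides and stand 35 mm above the leaves.
- pin_end (a point): Centre of the steel pin's free end; axes as the mould. As found it is 32 mm to -y of hinge. From the lug the pin first has a groove, 16 mm thick and 20 mm long, in which the clip sits, then a 20 mm thick end, 12 mm long. The leaves are bare and flat all round it, so a fork can be slid along the pin (+y), one tine either side.
- pin (a joint): How far the hinge pin has been drawn out along the mould's +y, in m: 0 as found, 0.095 at its stop. Its free end leaves the far leaf's lug at 0.072 and is clear of it at 0.076. Friction about 3 N. With the clip in the groove it moves only about 4 mm.
- pin_crank (a point): On the pin's crank, an upright steel rod 15 mm thick at the pin's +y end (110 mm to +y of hinge as found). This point is 40 mm above the pin's axis; the rod runs from 16 mm above it down to the pin. It moves with the pin and does not turn. Axes as the mould.
- clip_mid (a point): Middle of the rigid upper part of the yellow-plated spring steel clip (44 g), which is 30 mm wide (x), 16 mm long (y, along the pin), and reaches from 2 mm below this point to 7 mm above it. z up; fitted, axes as the mould, 4 mm above the pin's axis and 10 mm to -y of hinge. Grasp the upper part across its width.
- clip: The whole clip; origin 4 mm below clip_mid, same axes. Two sprung legs pinch in under the pin and end in flat feet turned outwards: 3 mm thick, 14 to 29 mm to either side (x), undersides 16.5 mm below this origin, 5.5 mm above the leaves when fitted. Forcing the feet up (about 12 N, 9 N of push on the wedge) opens the legs; after 8 mm the clip snaps up and off.
- wedge_handle (a point): Centre of the dark wooden handle of the forked wedge (220 g). x points from handle to nose, z up. The handle is 26 mm wide (y), 26 mm high, from 42 mm behind this point to 30 mm ahead; this point is 22 mm above the flat underside. When snapped off, the clip sits loose astride the top of the pin, 16 to 20 mm higher than fitted; the wedge can be drawn back and leaves it there.
- wedge_nose (a point): Middle of the nose, between the two tine tips, on the underside: 130 mm ahead of and 22 mm below wedge_handle, same axes. To get the clip off for sure, push the nose, flat along the leaves, some 42 mm past the face of the far leaf's lug; the slot's root then still clears the pin's end by 10 mm.
- wedge: The red steel wedge as a whole, lying flat on the near leaf; origin under wedge_handle on the underside, same axes. Its fork is 62 mm wide over all: two tines 14 mm wide with a 34 mm slot between, open from 46 mm ahead of the origin to the nose at 130 mm. The tines are 20 mm thick up to 90 mm ahead, then taper on top to 2.5 mm at the nose.
- tray: Blue open parts tray, 110 (x) by 150 (y) by 26 mm high, walls and floor 4 mm thick, about 500 g, standing on the near leaf; origin at the centre of its underside, z up.
- block_a_mid (a point): Centre of a grey many-sided block, about 66 mm across and 26 mm high, on the far leaf; to be left alone.
- block_b_mid (a point): Centre of a second such grey block, about 62 mm across and 26 mm high, on the far leaf; to be left alone.
- pencil_mid (a point): Middle of a flat red carpenter's pencil, 145 mm long (x), 15 mm wide, 9 mm thick, lying on the far leaf; to be left alone.
There are look-alikes about, which are no part of the job. What is shaped like the wedge but green is not meant.

How it is judged (in metres and radians):
On the way, in this order (a step that is already met when the one before it is completed fails the run):
1. the wedge bears under the clip's feet while the clip is still on the pin (contact force between wedge and clip above 0.5 N and distance between clip_mid and hinge below 0.018 m), for 0.05 s.
2. the clip has come off the pin ((z of clip_mid in the frame of hinge above 0.015 m or distance between clip_mid and hinge above 0.03 m)), for 0.3 s.
At the end, for the whole second after the job is handed in: The clip lies at rest in the upright tray; the pin is drawn out at least 74 mm, so that its end is clear of the far leaf's lug; the wedge lies flat and at rest on the near leaf, its handle at least 50 mm and its nose at least 40 mm to the near side of the hinge line (x of clip_mid in the frame of tray between -0.055 and 0.055 m and y of clip_mid in the frame of tray between -0.075 and 0.075 m and z of clip_mid in the frame of tray between 0 and 0.04 m and angle between each of tray, wedge's own z axis and vertical below 0.12 rad and value of joint pin above 0.074 m and x of wedge_handle in the frame of mould between -0.26 and -0.05 m and x of wedge_nose in the frame of mould below -0.04 m and z of wedge_handle in the frame of mould between 0.05 and 0.066 m and linear speed of each of clip, wedge below 0.02 m/s); the robot touches nothing.
It fails at once if the gripper touches the clip while it is still on the pin (contact force between any of the fingers, the arm and clip above 1 N and distance between clip_mid and hinge below 0.018 m).
It fails at once if a grey block or the pencil is moved more than 30 mm (distance of any of block_a_mid, block_b_mid, pencil_mid from where it was at the start of the episode above 0.03 m).
It also fails if it takes over 61 s, if anything falls off the work surface, if the arm or the gripper's body presses on something with over 40 N, if the wrist force passes 120 N, or if a joint passes its speed limit or range.

## Working session

There is one attempt and no reset: what is moved stays moved. The work goes in short steps, Python scripts to look and compute and a tool call to move; the robot and the scene stay as the last step left them, time stands still between calls to the robot, and variables do not carry over. Pictures are saved under pics/ and viewed, about 8 in all and at most 12, crops included, and the job is handed in when it is done.

Besides the shell and the picture viewer there is one more tool, called as name(argument=value, ...), one argument or row to a line, values as JSON. move_arm: Moves the arm, as the interface text tells. Its arguments: {"type":"object","properties":{"plan":{"type":"array","items":{"type":"number"}},"hand":{"type":"number"},"force":{"type":"number"}},"required":["plan"]}

```bash
mkdir -p pics; cat > h.py <<'E'
import numpy as np,cv2
from workcell import env
def grab(n,save=None):
    f=env.grab_frame(n)
    if save: cv2.imwrite('pics/'+save,f['img'])
    f['f']=210/np.tan(np.radians(f['fov_y'])/2)
    return f
def cloud(f):
    v,u=np.mgrid[0:420,0:560]; d=f['depth']
    P=np.stack([(u-f['cx'])/f['f']*d,(v-f['cy'])/f['f']*d,d],-1)
    return (P-f['t'])@f['R']
E
python3 - <<'E'
from h import *
s=env.sense(); print(s)
a=grab('top','top.png');b=grab('scene','scene.png')
np.savez('top.npz',P=cloud(a),img=a['img']);np.savez('scene.npz',P=cloud(b),img=b['img'])
for f in(a,b): print(f['R'],f['t'],f['fov_y'],f['cx'],f['cy'])
E
```

```text
{'time': 0.0, 'q': array([ 1.03910199,  0.38426524,  0.01640539,  1.37116131, -0.00629292,
        1.38818304, -0.04651969]), 'qvel': array([-0.00044975,  0.00176007, -0.00030263, -0.00180839, -0.00089522,
       -0.00065315, -0.00021115]), 'joint_torque': array([ 5.17744975e-04, -6.27598500e+01,  8.44195671e-01, -3.71829200e+01,
        1.65343640e-02,  1.44051501e-02,  6.69306786e-06]), 'eef_pos': array([ 282.16948411, -557.11857821,  230.25899095]), 'tool_rot': array([-9.49792849e-04,  9.72652182e-01,  2.32264432e-01, -2.55211223e-04]), 'wrist_force': array([ 0.08414369,  0.73346954, -0.46775099]), 'wrist_torque': array([ 0.04833741, -0.01872484, -0.0040633 ]), 'opening': 1.0022677658856338}
[[-0.02786162 -0.99944227 -0.01840847]
 [-0.98780611  0.03034982 -0.15270226]
 [ 0.15317579  0.01392947 -0.98810078]] [ -6.00368569 522.88930357 929.05822181] 54.4883158598479 276.6046310861179 209.71706340148862
[[ 0.36378593  0.93147345  0.00412332]
 [ 0.74480981 -0.2882206  -0.60181994]
 [-0.55939087  0.22200472 -0.79862116]] [-161.48284244 -320.48773023 1421.02586245] 50.96560561697893 266.5605525629007 204.26972454080925
```

View pics/top.png

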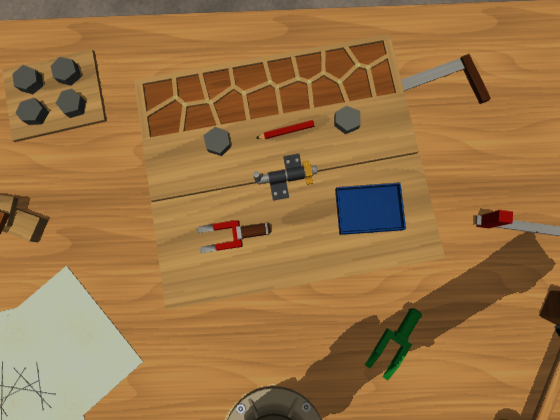

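View pics/scene.png

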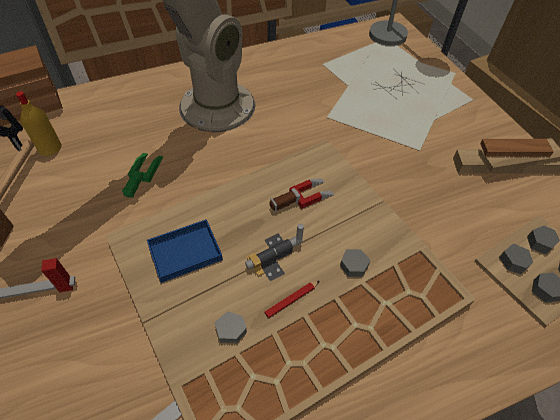

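Top view: hinge lugs near (285,174), clip at (308,172) with the pin's free end beside it at (316,170). Crank at (260,177). Red wedge has its handle at (255,230) and nose at about (203,242). Tray is at (370,209), and the robot base is at the bottom. The green look-alike is at (395,345).

```bash
python3 - <<'E'
from h import *
for n in('top','scene'):
    D=np.load(n+'.npz');P=D['P'];img=D['img'];hsv=cv2.cvtColor(img,cv2.COLOR_BGR2HSV);H,S,V=[hsv[...,i].astype(int) for i in range(3)]
    x,y,z=P[...,0],P[...,1],P[...,2]
    wm=(x>300)&(x<900)&(abs(y)<450)
    red=((H<6)|(H>174))&(S>180)&(V>80)&wm&(z>30)
    k,l,st,c=cv2.connectedComponentsWithStats(red.astype(np.uint8))
    for i in range(1,k):
        if st[i,4]>60:
            q=P[l==i];print(n,'red',st[i],q.mean(0).round(1),cv2.minAreaRect(q[:,:2].astype(np.float32)),np.percentile(q[:,2],[5,50,95]).round(1))
    blue=(H>100)&(H<130)&(S>150)&wm&(z>30)
    q=P[blue];r=cv2.minAreaRect(q[:,:2].astype(np.float32));print(n,'tray',len(q),r,np.percentile(q[:,2],[2,50,98]).round(1))
    # leaf top
    top=wm&(x>450)&(x<700)&(z>28)&(z<44);print('leaf z',np.median(z[top]))
    # high stuff
    hi=wm&(z>60)&(x>400)&(x<750)&(abs(y)<300)
    k,l,st,c=cv2.connectedComponentsWithStats(hi.astype(np.uint8),connectivity=8)
    for i in range(1,k):
        if st[i,4]>15:
            q=P[l==i];print(n,'hi',st[i],q.mean(0).round(1),cv2.minAreaRect(q[:,:2].astype(np.float32)),np.percentile(q[:,2],[5,50,98]).round(1))
    yel=(H>18)&(H<32)&(S>190)&(V>110)&wm&(z>48);q=P[yel];print('yel',len(q),q.mean(0) if len(q) else 0,np.percentile(q,[2,98],axis=0).round(1) if len(q) else 0)
    u=img[140:270,180:420] if n=='top' else img[160:300,220:400]
    cv2.imwrite('pics/c_%s.png'%n,cv2.resize(u,None,fx=3,fy=3,interpolation=cv2.INTER_CUBIC))
# hinge line px in top
D=np.load('top.npz')['P']
for u,v in[(152,201),(418,153),(175,304),(436,256),(195,199),(235,191)]: print(u,v,D[v-2:v+3,u-2:u+3].reshape(-1,3).mean(0).round(1))
E
```

```text
top red [264 120  50  18 293] [720.6 -56.7  44.3] ((720.8063354492188, -56.0456428527832), (14.716156005859375, 123.73500061035156), 12.973201751708984) [41.1 44.4 47.4]
top red [213 221  28  29 373] [464.   92.6  60.6] ((444.07403564453125, 42.0225830078125), (193.13174438476562, 77.03733825683594), 69.39581298828125) [51.3 56.  58.5]
top tray 3018 ((492.1475830078125, -165.88616943359375), (141.48501586914062, 323.2726745605469), 18.384532928466797) [36.6 40.3 63.1]
leaf z 36.05672684089551
top hi [335 113  25  18 303] [ 731.9 -197.8   62.1] ((728.2593994140625, -196.32496643066406), (57.798397064208984, 42.86518478393555), 87.62552642822266) [60.3 62.1 65. ]
top hi [203 127  27  26 429] [693.9 117.7  62.3] ((692.8355102539062, 118.25150299072266), (63.92662048339844, 58.1674690246582), 8.326456069946289) [60.4 62.1 65.1]
top hi [253 163  65  21 647] [602.5 -45.6  71. ] ((605.15625, -44.89361572265625), (30.524404525756836, 148.39300537109375), 7.50557279586792) [ 62.   68.5 114.1]
top hi [375 183  13   3  18] [ 572.  -265.8   61.9] ((572.058349609375, -267.1104736328125), (3.47137
[... 2372 characters left out ...]
8]
scene hi [341 249  30  24 420] [697.2 118.2  62.2] ((696.5558471679688, 118.14896392822266), (58.44548797607422, 64.38670349121094), 35.06221389770508) [60.4 62.  65.3]
scene hi [172 266  16   7  23] [ 575.  -262.4   61.2] ((575.3846435546875, -261.6549377441406), (4.691731929779053, 35.369869232177734), 1.222683072090149) [60.1 60.7 63.5]
scene hi [214 312  31  23 350] [ 733.4 -198.8   61.7] ((729.7503662109375, -197.1809844970703), (59.369815826416016, 40.1732063293457), 89.64165496826172) [60.2 61.5 64.3]
yel 0 0 0
152 201 [554.9 280.6  28.6]
418 153 [ 656.  -372.9   20.9]
175 304 [309.6 220.   36.1]
436 256 [ 402.7 -389.3   35.9]
195 199 [555.3 174.3  35.6]
235 191 [571.9  77.7  35.5]
```

View pics/c_top.png

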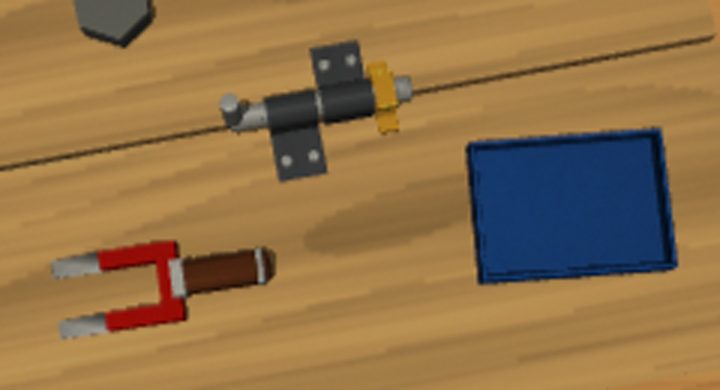

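```bash
cat >> h.py <<'E'
def ray(f,u,v,z):
    d=np.stack([(u-f['cx'])/f['f'],(v-f['cy'])/f['f'],np.ones_like(u,float)],-1)@f['R']
    c=-f['R'].T@f['t']; return c+d*((z-c[2])/d[...,2])[...,None]
E
python3 - <<'E'
from h import *
f=grab('top');np.savez('cal.npz',**{k:f[k] for k in('R','t','cx','cy','f')})
g=cv2.cvtColor(f['img'],cv2.COLOR_BGR2GRAY).astype(int)
pts=[]
for u in list(range(165,245))+list(range(325,410)):
    v0=201+(u-152)*(153-201)/266; vs=np.arange(int(v0)-4,int(v0)+6); w=np.clip(np.median(g[vs,u])-g[vs,u]-8,0,None)
    if w.sum()>15: pts.append((u,(vs*w).sum()/w.sum()))
pts=np.array(pts);X=ray(f,pts[:,0],pts[:,1],36.)
vx,vy,x0,y0=cv2.fitLine(X[:,:2].astype(np.float32),cv2.DIST_HUBER,0,.01,.01).ravel()
if vy<0:vx,vy=-vx,-vy
Y=np.array([vx,vy]);Xm=np.array([vy,-vx]);o=np.array([x0,y0])
r=(X[:,:2]-o)@Xm;print('mould y dir',Y,'yaw',np.arctan2(-vx,vy),'pt',o,'res',np.std(r),len(r))
P=cloud(f);L=np.stack([(P[...,:2]-o)@Xm,(P[...,:2]-o)@Y,P[...,2]],-1)
off=0
for lo,hi,nm in[(66,73,'lugtop'),(85,120,'crank')]:
    m=(L[...,2]>lo)&(L[...,2]<hi)&(abs(L[...,0])<40)&(abs(L[...,1])<400)
    q=L[m];print(nm,len(q),np.percentile(q,[1,5,50,95,99],axis=0).round(1).tolist())
# profile along y of height, |x|<6
m=(abs(L[...,0])<6)&(L[...,2]>50);q=L[m]
for b in np.arange(np.floor(q[:,1].min()),q[:,1].max(),4):
    s=q[(q[:,1]>=b)&(q[:,1]<b+4)]
    if len(s):print(b,len(s),s[:,2].round(0).tolist()[:12])
# wedge handle
q=L[(L[...,2]>64)&(L[...,2]<76)&(L[...,0]<-80)&(L[...,0]>-200)&(P[...,1]<90)&(P[...,1]>-20)]
W=np.array([P[i] for i in zip(*np.where((P[...,2]>66)&(P[...,2]<76)&(P[...,0]<500)&(P[...,0]>440)&(abs(P[...,1]-34)<60)))])
print('handle',cv2.minAreaRect(W[:,:2].astype(np.float32)),len(W))
hsv=cv2.cvtColor(f['img'],cv2.COLOR_BGR2HSV)
S=hsv[...,1].astype(int);reg=(P[...,0]>415)&(P[...,0]<500)&(P[...,1]>0)&(P[...,1]<180)&(P[...,2]>40)&(P[...,2]<62)
W=P[reg];print('fork',cv2.minAreaRect(W[:,:2].astype(np.float32)),len(W))
t=(P[...,2]>59)&(P[...,2]<64)&(P[...,0]<590)&(P[...,1]<-90)&(P[...,1]>-310)&(P[...,0]>430)
W=P[t];print('tray',cv2.minAreaRect(W[:,:2].astype(np.float32)),len(W))
E
```

```text
mould y dir [-0.15285248  0.988249  ] yaw 0.15345404 pt [605.07385 -52.01667] res 0.21733511133603917 165
lugtop 416 [[-13.4, -63.0, 66.1], [-10.2, -52.1, 66.4], [-0.5, -4.3, 69.1], [9.5, 56.6, 71.9], [13.2, 67.6, 72.4]]
crank 51 [[-7.4, 67.5, 87.9], [-6.9, 68.4, 91.3], [-3.0, 74.3, 112.0], [5.2, 80.6, 115.4], [6.4, 81.1, 116.2]]
-68.0 7 [66.0, 64.0, 66.0, 64.0, 68.0, 66.0, 62.0]
-64.0 10 [66.0, 66.0, 66.0, 68.0, 67.0, 66.0, 67.0, 65.0, 66.0, 60.0]
-60.0 8 [64.0, 70.0, 68.0, 68.0, 65.0, 63.0, 64.0, 68.0]
-56.0 7 [70.0, 65.0, 67.0, 68.0, 69.0, 64.0, 64.0]
-52.0 8 [69.0, 71.0, 70.0, 67.0, 71.0, 67.0, 69.0, 69.0]
-48.0 10 [68.0, 70.0, 68.0, 67.0, 68.0, 68.0, 66.0, 71.0, 69.0, 70.0]
-44.0 8 [69.0, 70.0, 68.0, 72.0, 69.0, 68.0, 67.0, 66.0]
-40.0 10 [67.0, 67.0, 66.0, 68.0, 67.0, 70.0, 65.0, 68.0, 64.0, 69.0]
-36.0 7 [71.0, 67.0, 68.0, 70.0, 74.0, 72.0, 70.0]
-32.0 9 [70.0, 70.0, 72.0, 69.0, 71.0, 70.0, 74.0, 73.0, 71.0]
-28.0 8 [72.0, 70.0, 71.0, 71.0, 72.0, 71.0, 70.0, 69.0]
-24.0 9 [72.0, 72.0, 69.0, 72.0, 68.0, 69.0, 70.0, 72.0, 68.0]
-20.0 8 [72.0, 72.0, 71.0, 70.0, 68.0, 71.0, 71.0, 
[... 1409 characters left out ...]
12.0, 113.0, 112.0, 112.0]
76.0 14 [114.0, 113.0, 111.0, 113.0, 116.0, 114.0, 115.0, 113.0, 113.0, 98.0, 86.0, 76.0]
80.0 6 [112.0, 117.0, 110.0, 102.0, 93.0, 60.0]
672.0 4 [58.0, 56.0, 50.0, 57.0]
676.0 5 [66.0, 67.0, 59.0, 55.0, 52.0]
680.0 15 [69.0, 66.0, 69.0, 63.0, 59.0, 65.0, 63.0, 63.0, 55.0, 55.0, 52.0, 62.0]
684.0 7 [65.0, 57.0, 56.0, 54.0, 61.0, 58.0, 57.0]
handle ((472.92803955078125, 34.37971878051758), (28.24342918395996, 75.24772644042969), 6.699690818786621) 352
fork ((457.66888427734375, 86.52838134765625), (172.47021484375, 83.03070068359375), 88.39067840576172) 633
tray ((517.9884643554688, -237.79408264160156), (110.38525390625, 148.06497192382812), 2.3339293003082275) 270
```

```bash
cat >> h.py <<'E'
from scipy.spatial.transform import Rotation as Ro
def tool(): 
    s=env.sense();w,x,y,z=s['tool_rot'];return np.array(s['eef_pos']),Ro.from_quat([x,y,z,w]),s
def down(hd): # tool x at heading hd (deg), z down
    return Ro.from_euler('z',hd,degrees=True)*Ro.from_euler('x',180,degrees=True)
def plan(wps,p=None,R=None):
    "wps: list of (pos, heading deg, n rows); prints rounded rows"
    if p is None:p,R,_=tool()
    for pos,hd,n in wps:
        T=down(hd);pos=np.array(pos,float)
        for k in range(n,0,-1):
            d=R.inv().apply((pos-p)/k)/10; a=(R.inv()*T).as_rotvec()/k
            d=d.round(2);a=a.round(3)
            print(*[f'{v:g}' for v in np.r_[d,a]],sep=', ',end=',\n')
            p=p+R.apply(d*10);R=R*Ro.from_rotvec(a)
        print('->',p.round(1),R.apply([1,0,0]).round(3))
    return p,R
E
python3 - <<'E'
from h import *
plan([((478,25,200),98,18)])
E
```

```text
2.43, -2.39, 0.17, -0, -0, -0.069,
2.59, -2.22, 0.17, -0, -0, -0.069,
2.74, -2.04, 0.17, -0, -0, -0.069,
2.87, -1.84, 0.17, -0, -0, -0.069,
2.99, -1.64, 0.17, -0, -0, -0.069,
3.1, -1.43, 0.17, -0, -0, -0.069,
3.19, -1.21, 0.17, -0, -0, -0.069,
3.27, -0.99, 0.17, -0, -0, -0.069,
3.33, -0.76, 0.18, -0, -0, -0.069,
3.37, -0.53, 0.17, -0, -0, -0.069,
3.4, -0.3, 0.18, -0, -0, -0.069,
3.41, -0.06, 0.17, -0, -0, -0.069,
3.41, 0.17, 0.18, -0, -0, -0.069,
3.39, 0.4, 0.17, -0, -0, -0.069,
3.35, 0.64, 0.18, -0, -0, -0.069,
3.3, 0.87, 0.17, -0, -0, -0.069,
3.23, 1.09, 0.18, -0, -0.001, -0.069,
3.15, 1.31, 0.17, -0.001, -0, -0.069,
-> [478.  25. 200.] [-0.14  0.99  0.  ]
```

move_arm(
  plan=[2.4,-2.4,0.17,0,0,-0.069,2.6,-2.2,0.17,0,0,-0.069,2.7,-2.0,0.17,0,0,-0.069,2.9,-1.8,0.17,0,0,-0.069,3.0,-1.6,0.17,0,0,-0.069,3.1,-1.4,0.17,0,0,-0.069,3.2,-1.2,0.17,0,0,-0.069,3.3,-1.0,0.17,0,0,-0.069,3.3,-0.8,0.17,0,0,-0.069,3.4,-0.5,0.17,0,0,-0.069,3.4,-0.3,0.17,0,0,-0.069,3.4,-0.1,0.17,0,0,-0.069],
)

```text
time: 1.35
eef_pos: [413.7, -168.9, 210.8]
tool_rot: [-0.0, 0.796, 0.605, -0.0]
wrist_force: [0.4, 0.1, 0.7]
opening: 0.997
```

move_arm(
  plan=[3.4,0.2,0.17,0,0,-0.069,3.4,0.4,0.17,0,0,-0.069,3.4,0.6,0.17,0,0,-0.069,3.3,0.9,0.17,0,0,-0.069,3.2,1.1,0.17,0,0,-0.069,3.2,1.3,0.17,0,0,-0.069,0,0,0,0,0,0,0,0,0,0,0,0],
  hand=75,
)

```text
time: 2.15
eef_pos: [478.8, 25.1, 200.4]
tool_rot: [-0.0, 0.655, 0.755, -0.0]
wrist_force: [-0.3, -0.9, -0.4]
opening: 0.754
```

```bash
python3 - <<'E'
from h import *
f=grab('wrist','w1.png');P=cloud(f);np.savez('w1.npz',P=P,img=f['img'])
p,R,s=tool();print(s['time'],p,R.apply([1,0,0]),R.apply([0,0,1]))
for lo,hi,nm in[(66,76,'handle'),(40,62,'fork')]:
    m=((P[...,2]>lo)&(P[...,2]<hi)&(P[...,0]>410)&(P[...,0]<530)&(P[...,1]>-30)&(P[...,1]<190)).astype(np.uint8)
    m=cv2.morphologyEx(m,cv2.MORPH_OPEN,np.ones((3,3)))
    k,l,st,c=cv2.connectedComponentsWithStats(m)
    for i in range(1,k):
        if st[i,4]>200:
            q=P[l==i];print(nm,st[i],cv2.minAreaRect(q[:,:2].astype(np.float32)),np.median(q[:,2]))
E
```

```text
2.2 [478.71413723  23.90385182 200.45287575] [-1.38981768e-01  9.90294929e-01 -1.50908476e-04] [-6.71689899e-04 -2.46654891e-04 -9.99999744e-01]
handle [ 256  129   39   97 3151] ((474.31756591796875, 35.154197692871094), (27.845096588134766, 75.35935974121094), 7.080330848693848) 71.01048520546043
fork [ 234    0   87  135 6133] ((464.5727844238281, 114.63249206542969), (62.10951614379883, 95.32414245605469), 6.945502281188965) 56.16623003834611
```

View pics/w1.png

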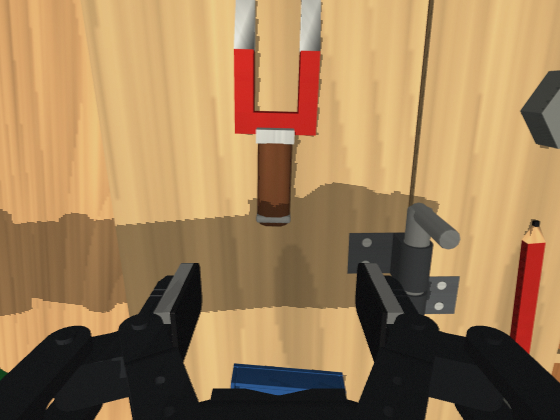

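Wrist view: wedge handle centred at (275,180), fork at the top of the picture, crank at (430,225). Measured wedge heading is 97.0°, handle middle (474.3, 35.2), handle top z 71 as it should be.

```bash
python3 - <<'E'
from h import *
plan([((474.4,34,70),97,5),((474.4,34,45),97,3)])
E
```

```text
0.21, -0.06, 2.61, -0, 0, 0.003,
0.21, -0.06, 2.61, -0, 0, 0.004,
0.21, -0.05, 2.61, -0, 0, 0.003,
0.22, -0.06, 2.61, -0, 0, 0.004,
0.21, -0.06, 2.61, -0.001, 0, 0.003,
-> [474.4  34.   70. ] [-0.122  0.993 -0.   ]
0, 0, 0.83, 0, 0, 0,
0, 0, 0.83, 0, 0, 0,
0, 0, 0.84, 0, 0, 0,
-> [474.4  34.   45. ] [-0.122  0.993 -0.   ]
```

move_arm(
  plan=[0.21,-0.06,2.6,0,0,0.0035,0.21,-0.06,2.6,0,0,0.0035,0.21,-0.06,2.6,0,0,0.0035,0.21,-0.06,2.6,0,0,0.0035,0.21,-0.06,2.6,0,0,0.0035,0,0,0.85,0,0,0,0,0,0.85,0,0,0,0,0,0.8,0,0,0,0,0,0,0,0,0],
)

```text
time: 3.1
eef_pos: [474.6, 34.0, 45.5]
tool_rot: [-0.0, 0.663, 0.749, -0.0]
wrist_force: [-1.2, 0.8, -0.2]
opening: 0.75
```

move_arm(
  plan=[0,0,0,0,0,0,0,0,0,0,0,0,0,0,0,0,0,0,0,0,0,0,0,0,0,0,0,0,0,0,0,0,0,0,0,0,0,0,0,0,0,0,0,0,0,0,0,0],
  hand=0,
  force=110,
)

```text
time: 3.9
eef_pos: [475.1, 34.4, 46.7]
tool_rot: [0.001, 0.662, 0.749, 0.0]
wrist_force: [-3.1, -0.6, 6.2]
opening: 0.282
```

```bash
python3 - <<'E'
from h import *
p,R,s=tool();print(s['time'],p,s['opening'],s['wrist_force'],R.apply([1,0,0]))
H=np.array([610.6,-87.6]);Y=np.array([-.1528,.9882])
# grasp pt is 7 behind wedge_handle; nose = grasp+137 ahead
for hy in(-55,):
    t=H+Y*(hy-137);print(t)
plan([((*p[:2],p[2]+100),97,5),((*t,p[2]+100),98.79,12)])
E
```

```text
3.9 [475.13663457  34.44221329  46.74517814] 0.2816035596470938 [-3.05182127 -0.60064945  6.23184182] [-1.22410946e-01  9.92479361e-01 -5.26872991e-04]
[ 639.9376 -277.3344]
-0, 0, -2, 0, 0, 0,
-0, 0, -2, 0, 0, 0,
-0, 0, -2, 0, 0, 0,
-0, 0.01, -2, 0.001, 0, 0,
-0.01, 0, -2, 0, 0.001, 0.001,
-> [475.1  34.4 146.7] [-0.121  0.993  0.   ]
-2.75, 1.05, -0, 0, -0, -0.003,
-2.75, 1.04, -0, 0, -0, -0.003,
-2.75, 1.03, -0, 0, -0, -0.003,
-2.75, 1.02, -0, 0, -0, -0.003,
-2.76, 1.01, -0, 0, -0, -0.002,
-2.76, 1.01, -0, 0, -0, -0.003,
-2.76, 1, -0, 0, -0, -0.002,
-2.76, 1, -0, 0, -0, -0.003,
-2.77, 0.99, -0, 0, -0, -0.002,
-2.77, 0.98, -0, 0, -0, -0.003,
-2.77, 0.97, -0.01, 0, -0, -0.002,
-2.78, 0.97, -0, 0, -0, -0.003,
-> [ 639.9 -277.3  146.7] [-0.153  0.988  0.   ]
```

move_arm(
  plan=[0,0,-1,0,0,0,0,0,-2,0,0,0,0,0,-2.5,0,0,0,0,0,-2.5,0,0,0,0,0,-2,0,0,0],
)

```text
time: 4.4
eef_pos: [474.7, 34.6, 147.7]
tool_rot: [0.0, 0.662, 0.749, 0.0]
wrist_force: [-0.3, -1.5, -2.7]
opening: 0.284
```

move_arm(
  plan=[-1.5,0.6,0,0,0,-0.003,-2.5,0.95,0,0,0,-0.003,-3,1.1,0,0,0,-0.003,-3,1.1,0,0,0,-0.003,-3,1.1,0,0,0,-0.003,-3,1.1,0,0,0,-0.003,-3,1.1,0,0,0,-0.003,-3,1.1,0,0,0,-0.002,-3,1.1,0,0,0,-0.002,-3,1.0,0,0,0,-0.002,-2.6,0.95,0,0,0,-0.002,-1.5,0.8,0,0,0,-0.002],
)

```text
time: 5.6
eef_pos: [636.9, -271.2, 144.1]
tool_rot: [-0.001, 0.652, 0.758, -0.001]
wrist_force: [-0.6, -1.3, -2.8]
opening: 0.284
```

```bash
cat > wm.py <<'E'
from h import *
import sys
H=np.array([610.6,-87.6]);Y=np.array([-.1528,.9882]);X=np.array([.9882,.1528])
p,R,s=tool();print(s['time'],p.round(1),s['opening'],s['wrist_force'].round(1),R.apply([1,0,0]).round(4))
f=grab('wrist','w_%.2f.png'%s['time']);P=cloud(f)
hsv=cv2.cvtColor(f['img'],cv2.COLOR_BGR2HSV)
z0=p[2]-46.  # approx lift of wedge
L=np.stack([(P[...,:2]-H)@X,(P[...,:2]-H)@Y,P[...,2]],-1)
hx,hy=(p[:2]-H)@X,(p[:2]-H)@Y
print('tcp in hinge frame',hx.round(1),hy.round(1))
reg=(abs(L[...,0]-hx)<45)&(L[...,1]>hy+45)&(L[...,1]<hy+150)
t=reg&(P[...,2]>z0+37.5)&(P[...,2]<z0+64)
k,l,st,c=cv2.connectedComponentsWithStats(t.astype(np.uint8));i=1+np.argmax(st[1:,4]);q=L[l==i]
print('fork px',st[i],cv2.minAreaRect(q[:,:2].astype(np.float32)),'ymax',np.percentile(q[:,1],99.5))
# per-y section: x extents and height
for a in range(int(hy)+48,int(hy)+150,8):
    u=q[(q[:,1]>=a)&(q[:,1]<a+8)]
    if len(u)>5: print(a+4,np.percentile(u[:,0],[1,99]).round(1),'z L/R',np.median(u[u[:,0]<hx,2]).round(1),np.median(u[u[:,0]>hx,2]).round(1))
E
python3 wm.py
```

```text
5.6 [ 636.9 -271.2  144.1] 0.28353212330262867 [-0.6 -1.3 -2.8] [-1.496e-01  9.887e-01 -7.000e-04]
tcp in hinge frame -2.1 -185.5
fork px [  184     0   188   181 18290] ((-1.8243350982666016, -109.07461547851562), (62.6843376159668, 62.797454833984375), 0.0030477598775178194) ymax -80.03318432021513
-133 [-32.2  28.6] z L/R 153.4 153.1
-125 [-32.4  28.9] z L/R 153.7 153.5
-117 [-32.4  28.9] z L/R 153.7 153.5
-109 [-32.4  28.9] z L/R 153.7 153.4
-101 [-32.4  28.9] z L/R 153.7 153.4
-93 [-32.5  28.9] z L/R 153.4 153.2
-85 [-32.5  28.9] z L/R 150.3 150.2
-77 [-32.5  28.7] z L/R 148.1 148.1
```

move_arm(
  plan=[0,0.18,1,0,0,-0.003,0,0,2,0,0,0,0,0,2,0,0,0,0,0,2,0,0,0,0,0,1.5,0,0,0,0,0,0.8,0,0,0,0,0,0.3,0,0,0,0,0,0,0,0,0,0,0,0,0,0,0],
)

```text
time: 6.55
eef_pos: [640.1, -266.8, 50.8]
tool_rot: [0.001, 0.65, 0.76, 0.0]
wrist_force: [1.2, -0.4, -1.8]
opening: 0.285
```

```bash
sed -i 's/^z0=.*/z0=p[2]-46.6/' wm.py; cat >> wm.py <<'E'
m=(abs(L[...,0])<30)&(L[...,2]>55)&(L[...,1]>-45)&(L[...,1]<90)
q=L[m]
for a in range(-40,20,6):
    u=q[(q[:,1]>=a)&(q[:,1]<a+6)]
    if len(u)>5: print('hinge',a+3,len(u),np.percentile(u[:,0],[1,99]).round(1),np.percentile(u[:,2],[50,98]).round(1))
E
python3 wm.py; ls -t pics|head -1
```

```text
6.55 [ 640.1 -266.8   50.8] 0.2853913075993499 [ 1.2 -0.4 -1.8] [-1.559e-01  9.878e-01 -7.000e-04]
tcp in hinge frame 1.8 -181.6
fork px [  184     0   187   181 18344] ((1.5310859680175781, -105.28596496582031), (62.4263916015625, 63.0163459777832), 0.4238901436328888) ymax -76.12926019372944
-129 [-28.8  32.2] z L/R 60.0 60.0
-121 [-29.   32.3] z L/R 60.4 60.3
-113 [-29.   32.3] z L/R 60.3 60.3
-105 [-29.1  32.2] z L/R 60.3 60.3
-97 [-29.2  32.2] z L/R 60.3 60.2
-89 [-29.2  32. ] z L/R 60.0 60.0
-81 [-29.3  32.1] z L/R 56.9 57.0
-73 [-29.1  31.8] z L/R 54.8 54.9
w_6.55.png
```

move_arm(
  plan=[0,-0.08,0.2,0,0,0.003,0,0,0.2,0,0,0,0,0,0.03,0,0,0,0,0,0,0,0,0,0,0,0,0,0,0],
)

```text
time: 7.1
eef_pos: [639.0, -267.0, 46.9]
tool_rot: [0.001, 0.651, 0.759, 0.0]
wrist_force: [-3.4, 1.3, 5.5]
opening: 0.277
```

```bash
python3 wm.py|head -3; python3 - <<'E'
from h import *
for n,(a,b,c,d) in {'top':(140,250,260,420),'scene':(190,300,150,310)}.items():
    f=grab(n); c_=cv2.resize(f['img'][a:b,c:d],(800,550) if n=='top' else (727,500),interpolation=cv2.INTER_CUBIC)
    cv2.imwrite('pics/a_%s.png'%n,cv2.resize(c_,(560,385)))
cv2.imwrite('pics/a.png',np.vstack([cv2.imread('pics/a_%s.png'%n)[:300] if n=='x' else cv2.resize(cv2.imread('pics/a_%s.png'%n),(430,295)) for n in('top','scene')]))
E
```

```text
7.1 [ 639.  -267.    46.9] 0.27719017002465224 [-3.4  1.3  5.5] [-1.526e-01  9.883e-01 -8.000e-04]
tcp in hinge frame 0.7 -181.6
fork px [  182     0   190   182 18432] ((0.6182136535644531, -105.30670928955078), (71.47622680664062, 62.67797088623047), 0.004352331627160311) ymax -76.22524502643091
```

View pics/a.png

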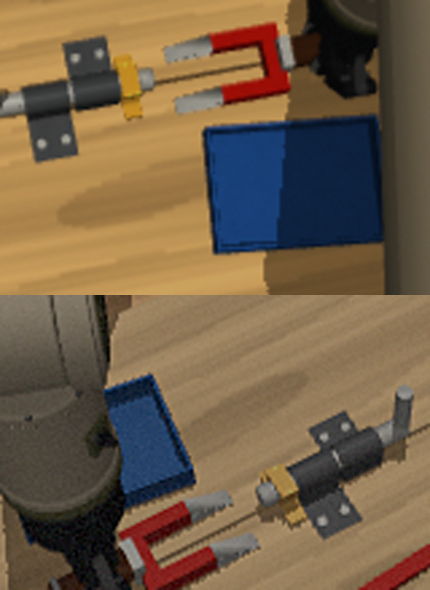

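The top and scene crops show the fork straddling the hinge line: tine tips at (165,52) and (178,105), pin end between them at (147,78). Wedge flat on the leaf. Pushing.

move_arm(
  plan=[0.8,0,0,0,0,0,0.8,0,0,0,0,0,0.8,0,0,0,0,0,0.8,0,0,0,0,0,0.6,0,0,0,0,0,0,0,0,0,0,0],
)

```text
time: 7.85
eef_pos: [633.7, -228.3, 46.9]
tool_rot: [0.001, 0.65, 0.76, 0.0]
wrist_force: [-0.1, -1.3, 7.1]
opening: 0.279
```

move_arm(
  plan=[0.6,0,0,0,0,0,0.6,0,0,0,0,0,0.6,0,0,0,0,0,0.6,0,0,0,0,0,0.6,0,0,0,0,0,0.6,0,0,0,0,0,0.6,0,0,0,0,0,0,0,0,0,0,0],
)

```text
time: 8.65
eef_pos: [627.2, -189.0, 46.8]
tool_rot: [0.002, 0.651, 0.759, -0.0]
wrist_force: [0.8, -5.9, 5.2]
opening: 0.281
```

```bash
python3 - <<'E'
from h import *
H=np.array([610.6,-87.6]);Y=np.array([-.1528,.9882]);X=np.array([.9882,.1528])
p,R,s=tool();print(p,(p[:2]-H)@X,(p[:2]-H)@Y+136.7,s['wrist_force'],R.apply([1,0,0]))
E
```

```text
[ 627.18404321 -188.95312148   46.83860989] 0.9015945332220755 34.00880354957616 [ 0.78928627 -5.91954526  5.20365872] [-0.15212439  0.98835642 -0.00312471]
```

move_arm(
  plan=[0.5,0,0,0,0,0,0.5,0,0,0,0,0,0,0,0,0,0,0,0,0,0,0,0,0,0,0,0,0,0,0,0,0,0,0,0,0],
)

```text
time: 9.25
eef_pos: [625.8, -177.8, 46.9]
tool_rot: [0.001, 0.651, 0.759, 0.0]
wrist_force: [-0.7, -3.1, 6.6]
opening: 0.28
```

```bash
cat > clip.py <<'E'
from h import *
H=np.array([610.6,-87.6]);Y=np.array([-.1528,.9882]);X=np.array([.9882,.1528])
p,R,s=tool();print(p,(p[:2]-H)@X,(p[:2]-H)@Y+136.7,s['wrist_force'])
for n in('top','scene'):
    f=grab(n,'k_%s_%.2f.png'%(n,s['time']));P=cloud(f);hsv=cv2.cvtColor(f['img'],cv2.COLOR_BGR2HSV).astype(int)
    L=np.stack([(P[...,:2]-H)@X,(P[...,:2]-H)@Y,P[...,2]],-1)
    m=(hsv[...,0]>14)&(hsv[...,0]<33)&(hsv[...,1]>170)&(abs(L[...,0])<60)&(L[...,1]>-60)&(L[...,1]<20)&(L[...,2]>48)
    q=L[m];print(n,len(q),np.percentile(q,[5,50,95],axis=0).round(1).tolist() if len(q) else '')
    m=(abs(L[...,0])<25)&(L[...,1]>-45)&(L[...,1]<6)&(L[...,2]>73);q=L[m];print('  high',len(q),np.percentile(q,[5,50,95],axis=0).round(1).tolist() if len(q) else '')
E
python3 clip.py
```

```text
[ 625.75370157 -177.82491712   46.87158617] 1.188520559516637 45.22425130244346 [-0.72422771 -3.08301997  6.64308417]
top 178 [[-26.4, -39.9, 58.7], [-4.7, -8.0, 82.9], [27.3, -0.5, 386.2]]
  high 556 [[-23.1, -43.8, 84.4], [-4.8, -37.7, 433.0], [19.0, -4.3, 470.6]]
scene 10 [[0.4, -15.9, 63.7], [16.6, -10.9, 78.0], [17.8, -3.0, 82.7]]
  high 173 [[-21.0, -44.6, 80.9], [-1.1, -15.1, 86.1], [17.4, -1.4, 471.7]]
```

Clip top is now at z≈84–86 (it was 69), so it has snapped off. Drawing the wedge back.

move_arm(
  plan=[-0.5,0,0,0,0,0,-1,0,0,0,0,0,-1,0,0,0,0,0,-1,0,0,0,0,0,-1,0,0,0,0,0,-1,0,0,0,0,0,-1,0,0,0,0,0,-1,0,0,0,0,0,-1,0,0,0,0,0,-1,0,0,0,0,0,-0.8,0,0,0,0,0,0,0,-0.5,0,0,0],
)

```text
time: 10.55
eef_pos: [640.5, -278.5, 49.8]
tool_rot: [-0.001, 0.651, 0.759, 0.0]
wrist_force: [-0.6, -0.3, -2.9]
opening: 0.286
```

```bash
python3 clip.py; python3 - <<'E'
from h import *
p,R,s=tool()
plan([((*p[:2],150),98.5,5),((474,34,150),97,10),((474,34,52),97,6)])
E
```

```text
[ 640.5461682  -278.53605854   49.83072672] 0.41777366588517106 -56.558787552912804 [-0.63349567 -0.2941005  -2.88804308]
top 170 [[-26.4, -15.1, 58.0], [-5.9, -7.7, 81.6], [25.9, -0.5, 86.6]]
  high 96 [[-14.5, -15.2, 81.1], [-0.6, -7.8, 84.6], [14.0, -0.4, 87.1]]
scene 8 [[-4.4, -16.2, 59.7], [15.9, -14.4, 65.5], [20.5, -8.4, 81.8]]
  high 101 [[-11.3, -15.7, 78.3], [4.9, -8.5, 84.5], [17.5, -0.7, 87.4]]
0, 0, -1.99, 0, -0, 0.001,
0, 0, -1.99, 0, -0, 0.001,
0, 0, -1.99, 0, -0, 0.001,
0, 0, -1.99, 0, -0, 0.001,
0, 0, -1.98, 0, -0, 0.002,
-> [ 640.7 -278.9  150. ] [-0.147  0.989  0.   ]
3.34, -1.19, 0, 0, -0, 0.003,
3.34, -1.2, 0, 0, -0, 0.003,
3.33, -1.21, 0, 0, -0, 0.002,
3.33, -1.21, 0, 0, -0, 0.003,
3.33, -1.22, 0, 0, -0, 0.002,
3.32, -1.23, 0, 0, -0, 0.003,
3.32, -1.24, 0, 0, -0, 0.002,
3.32, -1.25, 0, 0, -0, 0.003,
3.32, -1.26, 0, 0, -0, 0.002,
3.31, -1.26, 0.01, 0, -0, 0.003,
-> [474.  34. 150.] [-0.122  0.993  0.   ]
-0, -0, 1.63, 0, -0, -0,
-0, -0, 1.63, 0, -0, -0,
-0, -0, 1.63, 0, -0, -0,
-0, -0, 1.64, 0, -0, -0,
-0, -0, 1.63, 0, -0, -0,
-0.01, -0.01, 1.64, 0, -0, -0,
-> [474.  34.  52.] [-0.122  0.993  0.   ]
```

move_arm(
  plan=[0,0,-1,0,0,0.001,0,0,-2,0,0,0.001,0,0,-2.5,0,0,0.001,0,0,-2.5,0,0,0.001,0,0,-2,0,0,0.002,0,0,0,0,0,0],
)

```text
time: 11.25
eef_pos: [642.4, -279.7, 154.6]
tool_rot: [0.003, 0.653, 0.757, 0.001]
wrist_force: [0.9, -0.6, -1.5]
opening: 0.287
```

move_arm(
  plan=[1.6,-0.6,0,0,0,0.003,2.8,-1,0,0,0,0.003,3.5,-1.3,0,0,0,0.002,3.5,-1.3,0,0,0,0.003,3.5,-1.3,0,0,0,0.002,3.5,-1.3,0,0,0,0.003,3.5,-1.3,0,0,0,0.002,3.5,-1.3,0,0,0,0.003,3.3,-1.25,0,0,0,0.002,2.6,-1.0,0,0,0,0.003,1.6,-0.6,0,0,0,0,0,0,0,0,0,0],
)

```text
time: 12.45
eef_pos: [473.9, 32.3, 150.0]
tool_rot: [-0.0, 0.661, 0.75, -0.0]
wrist_force: [0.1, -0.1, -3.1]
opening: 0.281
```

move_arm(
  plan=[0,0,1,0,0,0,0,0,2,0,0,0,0,0,2.5,0,0,0,0,0,2,0,0,0,0,0,1.5,0,0,0,0,0,0.7,0,0,0,0,0,0,0,0,0,0,0,0,0,0,0],
)

```text
time: 13.25
eef_pos: [475.7, 29.5, 53.6]
tool_rot: [0.0, 0.663, 0.748, 0.0]
wrist_force: [0.3, -0.0, -2.3]
opening: 0.282
```

Lower the last ~7 mm, release, then rise.

move_arm(
  plan=[0,0,0.3,0,0,0,0,0,0.3,0,0,0,0,0,0.1,0,0,0,0,0,0,0,0,0,0,0,0,0,0,0],
)

```text
time: 13.75
eef_pos: [475.4, 29.9, 46.8]
tool_rot: [0.0, 0.663, 0.749, 0.0]
wrist_force: [-1.4, -1.2, 2.4]
opening: 0.283
```

move_arm(
  plan=[0,0,0,0,0,0,0,0,0,0,0,0,0,0,0,0,0,0,0,0,0,0,0,0,0,0,-0.3,0,0,0,0,0,-1,0,0,0,0,0,-2,0,0,0,0,0,-3,0,0,0,0,0,-3,0,0,0,0,0,-3,0,0,0,0,0,-1,0,0,0,0,0,0,0,0,0],
  hand=65,
)

```text
time: 14.95
eef_pos: [476.3, 30.1, 181.4]
tool_rot: [0.002, 0.663, 0.749, 0.001]
wrist_force: [0.4, -0.4, 0.4]
opening: 0.648
```

```bash
python3 - <<'E'
from h import *
H=np.array([610.6,-87.6]);Y=np.array([-.1528,.9882])
c=H+Y*-7.8
p,R,s=tool();print(s['time'],p,s['opening'])
# standoff: see clip and hinge by wrist camera (camera looks ahead +toolx)
plan([((*(c-Y*60),200),98.8,7)])
f=grab('wrist');P=cloud(f)
for lo,hi,nm in[(66,76,'handle'),(40,62,'fork')]:
    m=((P[...,2]>lo)&(P[...,2]<hi)&(P[...,0]>410)&(P[...,0]<530)&(P[...,1]>-30)&(P[...,1]<190)).astype(np.uint8)
    m=cv2.morphologyEx(m,cv2.MORPH_OPEN,np.ones((3,3)))
    k,l,st,_=cv2.connectedComponentsWithStats(m);i=1+np.argmax(st[1:,4]);q=P[l==i];print(nm,cv2.minAreaRect(q[:,:2].astype(np.float32)),np.median(q[:,2]))
E
```

```text
14.95 [476.28873055  30.13722302 181.41395956] 0.6484647388261134
-2.87, 1.73, -0.26, 0.001, 0, -0.005,
-2.88, 1.72, -0.26, 0, 0, -0.005,
-2.89, 1.7, -0.26, 0.001, 0, -0.004,
-2.89, 1.69, -0.26, 0, 0, -0.005,
-2.9, 1.68, -0.26, 0.001, 0, -0.004,
-2.91, 1.67, -0.26, 0, 0, -0.005,
-2.92, 1.65, -0.26, 0.001, 0.001, -0.004,
-> [ 621.  -154.6  200. ] [-0.153  0.988  0.   ]
handle ((475.2315673828125, 30.865211486816406), (27.688404083251953, 74.99901580810547), 7.125527858734131) 71.00335867539806
fork ((465.18353271484375, 111.59001159667969), (62.274314880371094, 98.05648040771484), 7.31673002243042) 56.08734078656582
```

move_arm(
  plan=[-1.6,0.95,-0.26,0.001,0,-0.005,-3,1.8,-0.26,0,0,-0.005,-3.2,1.9,-0.26,0.001,0,-0.004,-3.2,1.9,-0.26,0,0,-0.005,-3.2,1.85,-0.26,0.001,0,-0.004,-3.2,1.8,-0.26,0,0,-0.005,-2,1.1,-0.26,0.001,0,-0.004,-0.8,0.5,0,0,0,0,0,0,0,0,0,0],
  hand=75,
)

```text
time: 15.9
eef_pos: [619.4, -155.3, 195.3]
tool_rot: [-0.003, 0.651, 0.759, -0.002]
wrist_force: [-0.6, -0.4, 0.2]
opening: 0.75
```

```bash
cat > c2.py <<'E'
from h import *
H=np.array([610.6,-87.6]);Y=np.array([-.1528,.9882]);X=np.array([.9882,.1528])
p,R,s=tool();print(s['time'],p.round(1),(p[:2]-H)@X,(p[:2]-H)@Y,R.apply([1,0,0]).round(3))
f=grab('wrist','c2.png');P=cloud(f);L=np.stack([(P[...,:2]-H)@X,(P[...,:2]-H)@Y,P[...,2]],-1)
m=((abs(L[...,0])<40)&(L[...,1]>-45)&(L[...,1]<15)&(L[...,2]>76)&(L[...,2]<100)).astype(np.uint8)
k,l,st,_=cv2.connectedComponentsWithStats(m);i=1+np.argmax(st[1:,4]);q=L[l==i];print('clip',len(q),cv2.minAreaRect(q[:,:2].astype(np.float32)),np.percentile(q[:,2],[5,50,95]))
m=(abs(L[...,0])<16)&(L[...,1]>10)&(L[...,1]<80)&(L[...,2]>62)&(L[...,2]<74);q=L[m]
if len(q):print('lug x',np.percentile(q[:,0],[1,50,99]),np.percentile(q[:,1],[1,99]))
m=(abs(L[...,0])<40)&(L[...,1]>85)&(L[...,2]>100)&(L[...,2]<118);q=L[m]
if len(q):print('crank',len(q),np.percentile(q,[2,50,98],axis=0).round(1))
E
python3 c2.py
```

```text
15.9 [ 619.4 -155.3  195.3] -1.6547677472156346 -68.20694557127047 [-0.151  0.989  0.001]
clip 1120 ((1.0193567276000977, -7.945066928863525), (15.690276145935059, 29.390188217163086), 89.9682846069336) [84.94512563 86.03709665 87.15055022]
lug x [-11.07385626   0.98173297  13.45993835] [10.52271661 62.76073014]
```

View pics/c2.png

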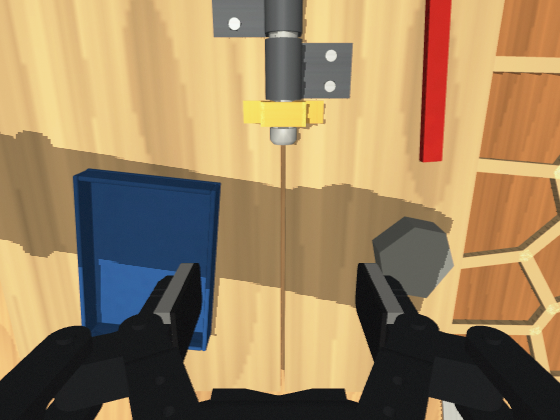

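Wrist view: clip sits loose astride the pin at (284,112), ahead of the lug, with pin end at (284,135). Tray is at (148,260) and the hinge line is straight down the middle. Clip top z is 86 and its size 29×16, as expected.

```bash
python3 - <<'E'
from h import *
H=np.array([610.6,-87.6]);Y=np.array([-.1528,.9882]);X=np.array([.9882,.1528])
c=H+Y*-11.5+X*1
p,R=plan([((*c,110),98.8,4),((*c,67),98.8,4)])
E
```

```text
1.37, 0.08, 2.15, -0.002, -0, 0,
1.37, 0.07, 2.15, -0.001, -0.001, 0,
1.37, 0.08, 2.15, -0.002, -0, 0,
1.38, 0.07, 2.14, -0.001, -0.001, 0,
-> [613.4 -98.8 110. ] [-0.153  0.988 -0.   ]
0, -0, 1.08, -0, 0, 0,
0, -0, 1.07, -0, 0, 0,
0, -0, 1.08, -0, 0, 0,
0, -0, 1.07, -0, 0, 0,
-> [613.4 -98.8  67. ] [-0.153  0.988 -0.   ]
```

move_arm(
  plan=[1.37,0.08,2.15,-0.001,0,0,1.37,0.08,2.15,-0.001,0,0,1.37,0.08,2.15,0,0,0,1.37,0.08,2.15,0,0,0,0,0,1.0,0,0,0,0,0,0,0,0,0,0,0,0,0,0,0],
)

```text
time: 16.65
eef_pos: [614.4, -100.1, 102.3]
tool_rot: [-0.0, 0.651, 0.759, -0.001]
wrist_force: [0.2, -0.2, 0.6]
opening: 0.75
```

```bash
python3 - <<'E'
from h import *
H=np.array([610.6,-87.6]);Y=np.array([-.1528,.9882]);X=np.array([.9882,.1528])
p,R,s=tool();print(p,(p[:2]-H)@X,(p[:2]-H)@Y,R.apply([1,0,0]))
E
```

```text
[ 614.38067609 -100.07259091  102.25667669] 1.8302522215961734 -12.903101647260725 [-1.52539443e-01  9.88297191e-01 -6.16597644e-04]
```

move_arm(
  plan=[0.1,-0.08,1.0,0,0,0,0,0,1.0,0,0,0,0,0,1.0,0,0,0,0,0,0.5,0,0,0,0,0,0,0,0,0],
)

```text
time: 17.15
eef_pos: [612.4, -98.6, 65.0]
tool_rot: [-0.002, 0.651, 0.759, -0.001]
wrist_force: [-0.9, -0.5, 0.3]
opening: 0.75
```

move_arm(
  plan=[0,0,0,0,0,0,0,0,0,0,0,0,0,0,0,0,0,0,0,0,0,0,0,0,0,0,0,0,0,0,0,0,0,0,0,0,0,0,0,0,0,0,0,0,0,0,0,0],
  hand=0,
  force=35,
)

```text
time: 17.95
eef_pos: [613.5, -98.5, 66.9]
tool_rot: [-0.0, 0.651, 0.759, -0.0]
wrist_force: [-0.4, 0.0, 5.4]
opening: 0.341
```

move_arm(
  plan=[0,0,-0.5,0,0,0,0,0,-1,0,0,0,0,0,-1.5,0,0,0,0,0,-2,0,0,0,0,0,-2,0,0,0,0,0,0,0,0,0,0,0,0,0,0,0],
)

```text
time: 18.65
eef_pos: [613.7, -98.6, 137.4]
tool_rot: [0.0, 0.651, 0.759, -0.0]
wrist_force: [0.7, -0.3, -1.1]
opening: 0.341
```

```bash
python3 - <<'E'
from h import *
p,R,s=tool();print(s['time'],p,s['opening'])
f=grab('wrist','g.png');g=grab('scene');P=cloud(g)
cv2.imwrite('pics/g2.png',np.hstack([cv2.resize(f['img'],(400,300)),cv2.resize(g['img'][140:320,150:390],(400,300),interpolation=cv2.INTER_CUBIC)]))
# tray now
F=cloud(f);t=(F[...,2]>59)&(F[...,2]<64)&(F[...,0]<590)&(F[...,1]<-90)&(F[...,1]>-330)&(F[...,0]>430)
plan([((520,-236,p[2]+10),98.8,8),((520,-236,80),98.8,4)])
E
```

```text
18.65 [613.70332764 -98.61250777 137.38640069] 0.34080098383026386
-1.52, -1.41, -0.14, -0, -0, -0,
-1.52, -1.41, -0.14, -0, -0, -0,
-1.52, -1.41, -0.14, -0.001, -0, -0,
-1.52, -1.41, -0.14, -0, -0, -0,
-1.52, -1.41, -0.14, -0.001, -0, -0,
-1.52, -1.41, -0.15, -0, -0, -0,
-1.52, -1.41, -0.15, -0.001, -0, -0,
-1.52, -1.4, -0.14, -0, -0, -0,
-> [ 520.  -236.   147.3] [-0.153  0.988  0.   ]
-0, -0, 1.68, -0, -0, -0,
-0, -0, 1.68, -0, -0, -0,
-0, -0, 1.69, -0, -0, -0,
-0, -0, 1.68, -0, -0, -0,
-> [ 520. -236.   80.] [-0.153  0.988  0.   ]
```

View pics/g2.png

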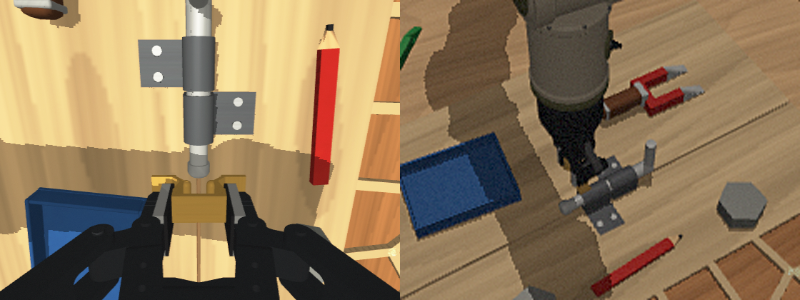

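Left: clip held between the pads at (198,200), bare pin groove above it. Right: wedge lying flat, hinge free. Now to the tray.

move_arm(
  plan=[-0.8,-0.7,-0.14,0,0,0,-1.5,-1.4,-0.14,0,0,0,-1.8,-1.7,-0.14,0,0,0,-1.8,-1.7,-0.14,0,0,0,-1.8,-1.7,-0.14,0,0,0,-1.8,-1.7,-0.14,0,0,0,-1.5,-1.4,0,0,0,0,-1.1,-1,0,0,0,0,0,0,2,0,0,0,0,0,2,0,0,0,0,0,2,0,0,0,0,0,0.5,0,0,0],
)

```text
time: 19.95
eef_pos: [518.2, -235.0, 77.4]
tool_rot: [-0.003, 0.651, 0.759, -0.001]
wrist_force: [0.3, -0.2, -0.4]
opening: 0.339
```

move_arm(
  plan=[0,0,0,0,0,0,0,0,1,0,0,0,0,0,1,0,0,0,0,0,0.5,0,0,0,0,0,0,0,0,0,0,0,0,0,0,0],
)

```text
time: 20.55
eef_pos: [520.1, -235.4, 55.0]
tool_rot: [-0.001, 0.651, 0.759, -0.001]
wrist_force: [0.6, -0.1, 0.1]
opening: 0.335
```

move_arm(
  plan=[0,0,0.3,0,0,0,0,0,0.2,0,0,0,0,0,0,0,0,0],
)

```text
time: 20.85
eef_pos: [519.8, -235.4, 49.8]
tool_rot: [-0.001, 0.651, 0.759, -0.001]
wrist_force: [0.3, 0.3, -0.4]
opening: 0.338
```

move_arm(
  plan=[0,0,0,0,0,0,0,0,0,0,0,0,0,0,0,0,0,0,0,0,0,0,0,0,0,0,-0.5,0,0,0,0,0,-1.5,0,0,0,0,0,-2.5,0,0,0,0,0,-3,0,0,0,0,0,-3,0,0,0,0,0,-3,0,0,0,0,0,-1,0,0,0],
  hand=55,
)

```text
time: 21.95
eef_pos: [522.0, -235.7, 200.0]
tool_rot: [0.002, 0.651, 0.759, 0.0]
wrist_force: [-0.0, -0.6, 0.3]
opening: 0.553
```

```bash
python3 - <<'E'
from h import *
p,R,s=tool();print(s['time'],p,s['opening'])
H=np.array([610.6,-87.6]);Y=np.array([-.1528,.9882]);X=np.array([.9882,.1528])
f=grab('top');P=cloud(f);hsv=cv2.cvtColor(f['img'],cv2.COLOR_BGR2HSV).astype(int)
m=(hsv[...,0]>14)&(hsv[...,0]<33)&(hsv[...,1]>150)&(abs(P[...,0]-518)<48)&(abs(P[...,1]+237)<68)
q=P[m];print('clip',len(q),np.median(q,0) if len(q) else '')
f=grab('scene');P=cloud(f);hsv=cv2.cvtColor(f['img'],cv2.COLOR_BGR2HSV).astype(int)
m=(hsv[...,0]>14)&(hsv[...,0]<33)&(hsv[...,1]>150)&(abs(P[...,0]-518)<45)&(abs(P[...,1]+237)<65)
q=P[m];print('clip',len(q),np.median(q,0) if len(q) else '')
L=np.stack([(P[...,:2]-H)@X,(P[...,:2]-H)@Y,P[...,2]],-1)
m=(abs(L[...,0])<20)&(L[...,1]>95)&(L[...,1]<130)&(L[...,2]>95)&(L[...,2]<120);print('crank',np.percentile(L[m],[2,50,98],axis=0).round(1))
k=H+Y*110;print('crank est',k)
# travel to crank pre-grasp
plan([((*k,170),98.8,12)])
E
```

```text
21.95 [ 522.01269033 -235.72733826  200.03464444] 0.5526677853609876
clip 183 [ 518.03061073 -231.33071128   65.22156844]
clip 152 [ 534.40645569 -229.9512048    64.638937  ]
crank [[ -2.6 103.   95.5]
 [  5.9 107.6 110.6]
 [ 10.2 116.  115. ]]
crank est [593.792  21.102]
2.02, 0.92, 0.23, 0, 0, 0,
2.02, 0.92, 0.23, 0, 0, 0,
2.02, 0.92, 0.23, 0, 0, 0,
2.02, 0.92, 0.23, 0, 0, 0,
2.02, 0.93, 0.22, 0, 0, 0,
2.03, 0.92, 0.23, 0, 0, 0,
2.02, 0.93, 0.22, 0, 0, 0,
2.03, 0.92, 0.23, 0, 0, 0,
2.02, 0.93, 0.22, 0, 0.001, 0,
2.02, 0.92, 0.23, 0.001, 0, 0,
2.03, 0.93, 0.23, 0, 0.001, 0,
2.02, 0.92, 0.22, 0.001, 0, 0,
-> [593.8  21.1 170. ] [-0.153  0.988 -0.   ]
```

move_arm(
  plan=[1.0,0.45,0.1,0,0,0,2.1,0.95,0.25,0,0,0,2.4,1.1,0.25,0,0,0,2.4,1.1,0.25,0,0,0,2.4,1.1,0.25,0,0,0,2.4,1.1,0.25,0,0,0,2.4,1.1,0.25,0,0,0,2.4,1.1,0.25,0,0,0,2.4,1.1,0.25,0,0,0,2.2,1.05,0.25,0,0,0,1.4,0.65,0.25,0,0,0,0.7,0.3,0.3,0,0,0],
  hand=70,
)

```text
time: 23.25
eef_pos: [592.3, 23.1, 164.5]
tool_rot: [-0.002, 0.65, 0.76, -0.001]
wrist_force: [-0.2, -0.7, 0.2]
opening: 0.701
```

```bash
python3 - <<'E'
from h import *
H=np.array([610.6,-87.6]);Y=np.array([-.1528,.9882])
p,R,s=tool();print(p);k=H+Y*110
plan([((*k,p[2]),98.8,1),((*k,82),98.8,5)])
E
```

```text
[592.30818149  23.11053394 164.45207998]
-0.22, 0.12, -0, -0.004, -0.001, 0.003,
-> [593.8  21.1 164.4] [-0.153  0.988  0.   ]
-0, -0, 1.65, 0, -0, -0,
-0, -0, 1.65, 0, -0, -0,
-0, -0, 1.65, 0, -0, -0,
-0, -0, 1.65, 0, -0, -0,
-0, -0.01, 1.64, 0, -0, -0,
-> [593.7  21.1  82. ] [-0.153  0.988  0.   ]
```

move_arm(
  plan=[-0.2,0.12,0,-0.003,0,0.002,0,0,1,0,0,0,0,0,2,0,0,0,0,0,2,0,0,0,0,0,2,0,0,0,0,0,1.1,0,0,0,0,0,0,0,0,0],
)

```text
time: 23.95
eef_pos: [593.1, 17.4, 82.8]
tool_rot: [-0.001, 0.652, 0.758, -0.001]
wrist_force: [-0.7, 0.1, 0.1]
opening: 0.7
```

move_arm(
  plan=[0,0,0,0,0,0,0,0,0,0,0,0,0,0,0,0,0,0,0,0,0,0,0,0,0,0,0,0,0,0,0,0,0,0,0,0,0,0,0,0,0,0,0,0,0,0,0,0],
  hand=0,
  force=50,
)

```text
time: 24.75
eef_pos: [595.2, 19.0, 86.0]
tool_rot: [0.001, 0.652, 0.759, 0.001]
wrist_force: [-0.5, -1.3, 6.2]
opening: 0.155
```

move_arm(
  plan=[0.4,0,0,0,0,0,0.8,0,0,0,0,0,0.8,0,0,0,0,0,0.8,0,0,0,0,0,0.8,0,0,0,0,0,0.8,0,0,0,0,0,0.8,0,0,0,0,0,0.8,0,0,0,0,0,0.8,0,0,0,0,0,0.8,0,0,0,0,0,0.8,0,0,0,0,0,0.4,0,0,0,0,0],
)

```text
time: 25.95
eef_pos: [581.8, 105.9, 85.9]
tool_rot: [0.001, 0.652, 0.759, 0.001]
wrist_force: [-1.4, -2.8, 7.0]
opening: 0.156
```

move_arm(
  plan=[0,0,0,0,0,0,0,0,0,0,0,0,0,0,0,0,0,0],
)

```text
time: 26.25
eef_pos: [581.8, 106.5, 86.0]
tool_rot: [0.001, 0.651, 0.759, 0.001]
wrist_force: [0.0, 0.6, 5.9]
opening: 0.157
```

move_arm(
  plan=[0,0,0,0,0,0,0,0,0,0,0,0,0,0,0,0,0,0,0,0,0,0,0,0,0,0,-0.5,0,0,0,0,0,-2,0,0,0,0,0,-3,0,0,0,0,0,-3,0,0,0,0,0,-3,0,0,0,0,0,-2,0,0,0,-1.5,0,-1,0,0,0,0,0,0,0,0,0],
  hand=70,
)

```text
time: 27.45
eef_pos: [584.6, 88.0, 231.0]
tool_rot: [0.002, 0.653, 0.757, 0.001]
wrist_force: [1.1, -1.8, -0.2]
opening: 0.702
```

```bash
python3 - <<'E'
from h import *
p,R,s=tool();print(s['time'],p,s['opening'])
H=np.array([610.6,-87.6]);Y=np.array([-.1528,.9882]);X=np.array([.9882,.1528])
f=grab('scene','end.png');t=grab('top');g=grab('wrist')
for n,c in(('scene',f),('top',t),('wrist',g)):
    P=cloud(c);L=np.stack([(P[...,:2]-H)@X,(P[...,:2]-H)@Y,P[...,2]],-1)
    m=(abs(L[...,0])<20)&(L[...,1]>95)&(L[...,1]<230)&(L[...,2]>95)&(L[...,2]<120)
    if m.sum()>5:print(n,'crank',m.sum(),np.percentile(L[m],[2,50,98],axis=0).round(1).tolist())
cv2.imwrite('pics/end2.png',np.hstack([cv2.resize(i,(400,300)) for i in(f['img'][130:340,130:410],t['img'][100:270,180:420])]))
E
```

```text
27.45 [584.57958339  87.96673978 231.02657418] 0.7020155758380697
scene crank 52 [[-2.6, 191.7, 96.4], [5.0, 196.2, 111.3], [10.3, 205.1, 115.6]]
wrist crank 413 [[-5.2, 193.3, 96.5], [1.3, 200.8, 114.1], [7.7, 206.5, 115.7]]
```

View pics/end2.png

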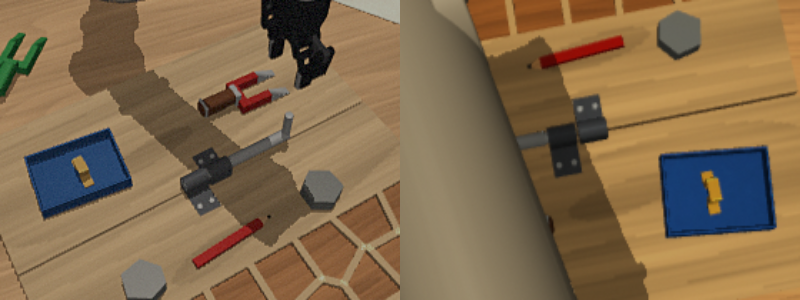

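The clip is in the tray at (83,170) left and (712,190) right. The crank has moved from 107.6 to 196.2 mm, so the pin is out 88.6 mm. The wedge is flat on the near leaf, and the blocks and pencil look untouched.

```bash
python3 -c "
from workcell import env
print(env.finish_job())"
```

```text
the job is handed in; nothing more can be done
None
```

The job is done and handed in at about 27.6 s of the 61 s allowed. No verdict is reported.

**What I did:**
- I slid the red forked wedge along the pin about 45 mm past the lug face, and the clip snapped up. Its top went from z 69 to 86 mm.
- I drew the wedge back and laid it flat on the near leaf, about where it had been.
- I put the clip in the blue tray.
- I drew the pin out by its crank and moved the gripper clear.

**What the last checks showed:**
- **Clip:** it lies in the tray, seen from both fixed cameras.
- **Pin:** drawn out 88.6 mm by the scene camera, and 88.5 mm by the arm's own travel; at least 74 mm is needed. The far leaf's lug looks empty.
- **Wedge:** the handle top is at z 71.0 and the fork top at z 56.1, so it is flat. It lies roughly 110–130 mm to the near side of the hinge line.
- **Blocks and pencil:** they look untouched in the last pictures; I did not measure their positions again.

**Disagreements:**
- The cameras differed by up to about 1.5 mm on the wedge handle, and I allowed for that when lining up the fork.
- For the clip in the tray, the two views gave x 518 and 534 mm. They see different sides of it, and both are well inside the tray.

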